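# Pry the wooden box open and put the ball in

### The job

Slip the blade of the flat pry tool into the notch under the box's lid, pry the lid up with it, and swing the lid right back until it stays open by itself. Lay the tool down flat on the bench outside the box, then lower the wooden ball gently onto the floor of the box without dropping it, and leave the lid open. Do not knock over the white glue bottle.

Things in the scene. Friction and masses are not known exactly. Their poses are not given: they have to be found in the camera images.
- box: Fixed brown wooden box, 130 (x) x 170 (y) x 60 mm high without lid, walls and floor 6 mm, inside 118 x 158 mm. Origin: centre of its underside, z up. Front = its -x side: in the middle of that wall's top is a notch 70 mm wide, 9 mm high (z 51 to 60), with a brass sill 70 mm wide sticking out 12 mm below it (top at z 49 mm). The lid is hinged along the +x top edge.
- lid (a joint): Lid's hinge angle: 0 shut, 1.57 upright, 1.9 rad at its stop, leaning back. Light brown board 130 x 170 x 6 mm, about 0.15 kg, flush with the box's sides, no handle, underside at z 60 mm when shut, two brass hinge leaves on top at the hinged edge. Let go before upright it falls shut, beyond upright it falls open.
- lid_edge (a point): Middle of the lid's free front edge, at its underside; moves with the lid.
- notch (a point): Centre of the notch in the box's front wall: 65 mm towards the front from the box's centre, 55.5 mm above the bench. Axes as the box; a blade enters along +x.
- hinge_line (a point): Middle of the hinge line: back (+x) top edge of the box, 65 mm behind its centre, 60 mm above the bench. Axes as the box.
- blade_tool: Loose flat pry tool, 175 mm along its x, blade to +x, about 0.09 kg. Dark wood handle 18 wide (y), 24 high, x -87.5 to 2.5 mm; ferrule 14 wide, 18 high, to x 20; flat steel blade 20 wide, 2.5 thick, to x 87.5, mid-plane 12 mm above the underside. Origin: mid-length, on the underside, near the centre of mass. Grip across the handle's front end (x -20 to 0).
- blade_tip (a point): Middle of the blade's tip edge: x 87.5 mm, z 12 mm in the tool's frame.
- ball_center (a point): Centre of the loose plain wooden ball, 40 mm in diameter, 35 g, resting on a small cork ring (32 mm across, 8 mm high, fixed); its centre starts 24 mm above the bench.
- ball: The same ball (its frame turns as it rolls: use the centre).
- glue: White plastic glue bottle with an orange cap, 56 mm across, 130 mm high, standing upright to the left. Origin: centre of its underside; z up. To be left standing.
Mind the look-alikes: they are no part of the job. Of the things that look like the ball, the smaller one is meant. Leave any orange look-alike of the blade_tool alone.

How it is judged:
On the way, in this order (a step that is already met when the one before it is completed fails the run):
1. the blade, not the gripper, has pried the lid up to at least 0.2 rad (value of joint lid above 0.2 rad and contact force between blade_tool and box above 0.1 N and x of blade_tip in the frame of box above -0.07 m and contact force between the fingers and box below 0.5 N), for 0.1 s.
2. the lid is swung back beyond upright, to at least 1.65 rad (value of joint lid above 1.65 rad), for 0.2 s.
3. the tool lies flat on the bench and the ball is inside the box (height (world z) of blade_tool below 0.03 m and z of ball_center in the frame of box below 0.035 m and horizontal distance between ball_center and box below 0.09 m), for 0.2 s.
At the end, for the whole second after the job is handed in: The lid stands open by itself (over 1.65 rad); the ball lies inside the box on its floor (centre under 35 mm above the box's underside), nearly still (under 0.1 m/s); the tool lies flat (within 0.17 rad of level) and still (under 0.05 m/s) on the bench, outside the box (value of joint lid above 1.65 rad and x of ball_center in the frame of box between -0.06 and 0.06 m and y of ball_center in the frame of box between -0.08 and 0.08 m and z of ball_center in the frame of box below 0.035 m and linear speed of ball below 0.1 m/s and height (world z) of blade_tool between -0.01 and 0.03 m and angle between blade_tool's own x axis and vertical between 1.4 and 1.74 rad and linear speed of blade_tool below 0.05 m/s and (x of blade_tool in the frame of box above 0.065 m or x of blade_tool in the frame of box below -0.065 m or y of blade_tool in the frame of box above 0.085 m or y of blade_tool in the frame of box below -0.085 m)); the robot touches nothing.
It fails at once if the ball is pressed hard against the box (over 25 N) (contact force between ball and box above 25 N).
It fails at once if the ball is dropped or thrown into the box (faster than 0.6 m/s inside it, as after a fall of 20 mm) (linear speed of ball above 0.6 m/s and horizontal distance between ball_center and box below 0.09 m and z of ball_center in the frame of box below 0.06 m).
It fails at once if the glue bottle is tipped over (more than 0.6 rad) (angle between glue's own z axis and vertical above 0.6 rad).
It also fails if it takes over 61 s, if anything falls off the work surface, if the arm or the gripper's body presses on something with over 40 N, if the wrist force passes 120 N, or if a joint passes its speed limit or range.

### The arm

A 6-joint arm with a two-finger parallel gripper is mounted at the origin on the work surface. World frame = base frame: x ahead of the robot, y to its left, z up, the work surface at z = 0. Lengths are in m, angles in rad, forces in N, time in s.
With the tool pointing down it reaches from about 0.25 to 0.725 m from the base axis. Payload 4 kg.
Tool frame: the origin (TCP) lies on the centre line of the jaws, within the pads' length; the fingertips stand 17 mm ahead of it and the grasp point (between the pads) lies 2 mm behind it; z points along the fingers, y is the line along which they close (so a half turn about z gives the same grasp; the last joint's range is limited). The gripper opens to 85 mm and grips with 20 to 120 N. Pads are 22 mm wide; open, the fingers measure 114 mm over their backs; the gripper's body (76 mm by 85 mm) begins 54 mm behind the grasp point. The pads swing forward as they close: fully open they stand 13 mm farther back than shut.
Start: joints at [1.223, 0.241, 0.005, 1.335, 0, 1.571], TCP at [0.17, 0.47, 0.248] pointing down, gripper open.
Joint ranges: [-2.72, 2.72], [-1.05, 1.87], [-1.09, 1.28], [-1.99, 2.15], [-1.42, 1.44], [-3.14, 3.14]. Speed limits (rad/s): [2.79, 2.79, 3.14, 3.14, 3.14, 3.14].

### API

Orientations are given as a unit quaternion [x, y, z, w].
In Python, from workcell import get_obs, imaging, order gives the robot as it stands.
- The arm moves only by the tool apply_moves, never from a script. Its argument "targets" is a list that holds one entry, the list of rows, each a list of 5 numbers: the shift along the world's x, y, z in units of 40 mm (1.0 is 40 mm), then the turn about the world's z in degrees, then the gripper command: -1 is shut, 1 is fully open, values between are in proportion. In form: [[[dx, dy, dz, turn, fingers], ...]]. A call has 1 to 8 rows; each row shifts and turns the commanded pose from where the row before left it; what a row does not reach is not made up. A row lasts 1/12 s, in which the tool goes at most 41.7 mm and 7.16 degrees, less where a joint would pass 70% of its speed; a pose out of reach is approached as far as the arm can. A call is refused whole if a number of a shift passes 1 or a number of a turn 7.16, either way. A call with a gripper value outside its range is refused whole. The fingers move at their own pace and stop on an object; the grip force is fixed at half the most. Time passes only in rows, so rows that do not move let the fingers close. It gives the time, the measured TCP pose, the force, the opening and the grip force at its end, in the units of the state.
- get_obs(): the state, without advancing time (a new reading comes with each control period).
- imaging.camera(name): name is "scene" or "top" or "wrist"; returns (picture, depth): 400x640x3 uint8, blue, green, red; 400x640 float32, m along the optical axis (not along the pixel's ray), 0 where there is no reading.
- imaging.get_calibration(name): a dict with "camera_matrix" (3x3 intrinsics, pixels), "eye" and "rotation" of the camera in the world; the wrist camera has in their place "hand_eye" (4x4, takes a point from camera to tool coordinates, whose origin is the TCP and whose axes are the flange's). Camera axes: x right, y down, z forward; pixel columns grow to the right and rows downward; lengths in m; the calibration is good to about 2 mm. A picture is of the moment at which its call begins: read the wrist's pose just before it. get_calibration takes no time and is no camera call.
- order.job_done(): hands the job in; it is judged then, once.
The state is a dict: "clock": time; "joint_pos": joint angles; "joint_vel": joint speeds; "tau": joint torques, N m; "eef_pos": TCP position; "tool_rot": TCP orientation; "ft_force": force on the tool from outside, world axes, zero at the start; "ft_torque": the same for the moment, N m; "grip_width": finger opening in m; "grasp_force": force on a finger pad.
Only numpy, scipy, OpenCV 4.12 (cv2) and the standard library are available. Lean on these libraries where they do the work, as an engineer would, in place of code of your own. Each camera call takes 0.05 s, during which the arm holds its last target. There are 200 camera calls.

## Working session

There is one attempt and no reset: what is moved stays moved. The work goes in short steps, Python scripts to look and compute and a tool call to move; the robot and the scene stay as the last step left them, time stands still between calls to the robot, and variables do not carry over. Pictures are saved under pics/ and viewed, at most 10 in all, crops included, and the job is handed in when it is done.

Besides the shell and the picture viewer there is one more tool, called after ">>>" in YAML: its name, and indented under it one key for each argument. apply_moves: Moves the arm, as the interface text tells. Its arguments: {"type":"object","properties":{"targets":{"type":"array","items":{"type":"array","items":{"type":"array","items":{"type":"number"}}}}},"required":["targets"]}

```bash
ls; mkdir -p pics
cat > h.py <<'E'
import numpy as np,cv2
from workcell import get_obs,imaging,order
def cloud(n):
    o=get_obs(); im,d=imaging.camera(n); c=imaging.get_calibration(n)
    K=np.array(c["camera_matrix"]); v,u=np.mgrid[0:400,0:640]
    P=np.dstack([(u-K[0,2])/K[0,0]*d,(v-K[1,2])/K[1,1]*d,d])
    if "eye" in c: R=np.array(c["rotation"]);t=np.array(c["eye"])
    else:
        from scipy.spatial.transform import Rotation as Ro
        H=np.array(c["hand_eye"]);T=Ro.from_quat(o["tool_rot"]).as_matrix()
        R=T@H[:3,:3];t=T@H[:3,3]+np.array(o["eef_pos"])
    return im,d,P@R.T+t
E
python3 - <<'E'
from h import *
for n in("top","scene"):
    im,d,W=cloud(n);cv2.imwrite(f"pics/{n}0.png",im);np.save(f"{n}0.npy",W)
    c=imaging.get_calibration(n);print(n,c["eye"],np.round(c["rotation"],3).tolist())
print(get_obs())
E
```

```text
picsTraceback (most recent call last):
  File "<stdin>", line 3, in <module>
  File "h.py", line 12, in cloud
    return im,d,P@R.T+t
                ~^~~~
ValueError: matmul: Input operand 1 has a mismatch in its core dimension 0, with gufunc signature (n?,k),(k,m?)->(n?,m?) (size 4 is different from 3)
```

Rotation is a quaternion.

```bash
python3 - <<'E'
s=open('h.py').read()
s=s.replace("import numpy as np,cv2","import numpy as np,cv2\nfrom scipy.spatial.transform import Rotation as Ro").replace('        from scipy.spatial.transform import Rotation as Ro\n','').replace('R=np.array(c["rotation"])','R=Ro.from_quat(c["rotation"]).as_matrix()')
open('h.py','w').write(s)
E
python3 - <<'E'
from h import *
for n in("top","scene"):
    im,d,W=cloud(n);cv2.imwrite(f"pics/{n}0.png",im);np.save(f"{n}0.npy",W)
    c=imaging.get_calibration(n);print(n,c["eye"],Ro.from_quat(c["rotation"]).as_matrix().round(3).tolist(),c["camera_matrix"])
    print(np.median(W[...,2]),np.percentile(W[...,2],[1,99]))
print(get_obs())
E
```

```text
top [0.24347662 0.02042003 1.19627531] [[-0.035, -0.979, 0.2], [-0.999, 0.034, -0.008], [0.001, -0.2, -0.98]] [[475.48974224   0.         319.18435697]
 [  0.         475.48974224 193.05383553]
 [  0.           0.           1.        ]]
2.681331403420195e-05 [-0.75737703  0.69375201]
scene [ 0.8115063  -0.39870201  0.80460769] [[0.758, 0.527, -0.384], [0.652, -0.607, 0.455], [0.007, -0.595, -0.804]] [[401.88059441   0.         320.67448821]
 [  0.         401.88059441 203.21246894]
 [  0.           0.           1.        ]]
0.000295358484412811 [-0.75459722  0.30908724]
{'clock': 0.15, 'joint_pos': array([ 1.22302105e+00,  2.41262690e-01,  4.05800637e-03,  1.33517635e+00,
       -1.91515250e-05,  1.57082644e+00]), 'joint_vel': array([-0.00070113, -0.00315816,  0.00399139, -0.00022339, -0.00134935,
       -0.00018396]), 'tau': array([ 1.63886295e-05, -3.72635615e+01,  2.52638483e+01,  1.23795305e-02,
        1.73420267e-05, -3.17625478e-06]), 'eef_pos': array([0.1702618 , 0.46965949, 0.24761534]), 'tool_rot': array([ 1.73027424e-01,  9.84916688e-01, -7.82064380e-04, -1.27644272e-04]), 'ft_force': array([ 0.06439694,  0.08206227, -0.48489992]), 'ft_torque': array([0.00893927, 0.04020319, 0.00351699]), 'grasp_force': 0.0, 'grip_width': 0.08525756163373008}
```

View pics/top0.png

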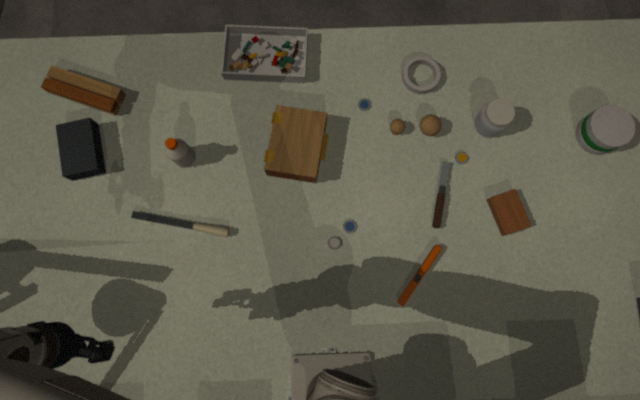

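View pics/scene0.png

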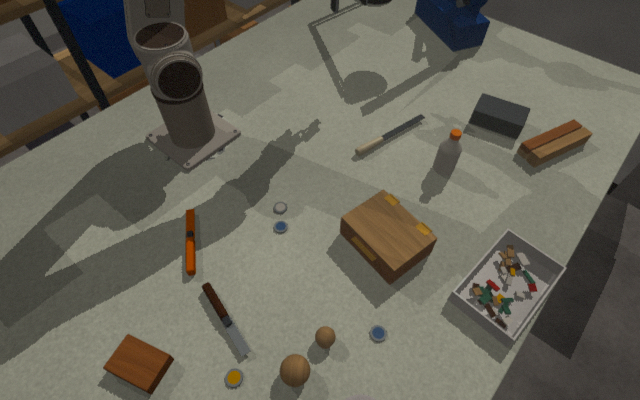

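The top view has world +x up and +y to the left:
- **Box:** at (297,143), sill on its right side at (323,147), hinges on its left.
- **Tool:** dark handle at (439,210), blade at (443,175). The orange one at (420,275) and the pale-handled one at (180,223) are look-alikes.
- **Ball:** the small one is at (398,127).
- **Glue:** at (178,150).

Next I'll measure these.

Run:
```python
from h import *
W=np.load("top0.npy")
def reg(u0,u1,v0,v1): return W[v0:v1,u0:u1].reshape(-1,3)
p=reg(255,340,95,190); l=p[(p[:,2]>.061)&(p[:,2]<.072)]
r=cv2.minAreaRect((l[:,:2]*1000).astype(np.float32)); print("lid",r,np.median(l[:,2]),len(l))
p=reg(425,455,155,232); t=p[p[:,2]>.007]; print("tool",len(t),t[:,2].max())
r=cv2.minAreaRect((t[:,:2]*1000).astype(np.float32)); print(r)
h=t[t[:,2]>.0185]; r=cv2.minAreaRect((h[:,:2]*1000).astype(np.float32)); print("handle",r,h.mean(0),len(h))
c=t[:,:2].mean(0);a=np.linalg.svd(t[:,:2]-c,full_matrices=False)[2][0];s=(t[:,:2]-c)@a;print("axis",a,c+a*s.min(),c+a*s.max())
p=reg(385,410,112,140); b=p[p[:,2]>.02]; 
A=np.c_[2*b,np.ones(len(b))];x=np.linalg.lstsq(A,(b**2).sum(1),rcond=None)[0];print("ball",x[:3],np.sqrt(x[3]+x[:3]@x[:3]),b.max(0),len(b))
p=reg(415,445,110,140); b=p[p[:,2]>.02];print("big",b.mean(0),b.max(0))
p=reg(155,205,130,175); b=p[p[:,2]>.1];print("glue",b.mean(0))
```

```text
lid ((610.11328125, 67.18473815917969), (135.41522216796875, 171.4161376953125), 79.00592803955078) 0.06615264980445668 3419
tool 543 1.196275307311045
((365.2324523925781, -184.50466918945312), (105.97044372558594, 464.80609130859375), 43.55987548828125)
handle ((340.057373046875, -163.48548889160156), (73.38729858398438, 408.91400146484375), 37.88137435913086) [ 0.43199636 -0.28317161  0.04400987] 281
axis [-0.8891697   0.45757759] [ 0.54857845 -0.33573494] [ 0.16245132 -0.1370292 ]
ball [ 0.45431314 -0.10523685  0.61997232] 0.6222597041343835 [0.66972379 0.02042003 1.19627531] 189
big [ 0.64254463 -0.27635551  0.05120172] [0.6756814  0.02042003 1.19627531]
glue [0.56988934 0.33464828 0.18384315]
```

Run:
```python
from h import *
W=np.load("top0.npy"); W=np.where(W[...,2:]>1,np.nan,W)
im=cv2.imread("pics/top0.png")
def reg(u0,u1,v0,v1):
    p=W[v0:v1,u0:u1].reshape(-1,3); return p[np.isfinite(p[:,2])]
def rect(q): 
    r=cv2.minAreaRect((q[:,:2]*1000).astype(np.float32)); return np.round(r[0],1),np.round(r[1],1),round(r[2],1)
p=reg(255,340,95,190); l=p[(p[:,2]>.0635)&(p[:,2]<.069)]
print("lid",rect(l),np.median(l[:,2]),len(l))
m=np.zeros((400,640),np.uint8);Z=W[...,2];m[95:190,255:340]=((Z>.0635)&(Z<.069))[95:190,255:340]
m=cv2.morphologyEx(m,cv2.MORPH_OPEN,np.ones((5,5)));print("open",rect(W[m>0]))
for v in range(110,180,10):
    u=np.where(m[v]>0)[0];print(v,u.min(),u.max(),W[v,u.min(),:2].round(4),W[v,u.max(),:2].round(4))
p=reg(425,456,155,232); t=p[(p[:,2]>.006)]; print("tool",len(t),t[:,2].max(),rect(t))
c=t[:,:2].mean(0);a=np.linalg.svd(t[:,:2]-c,full_matrices=False)[2][0];s=(t[:,:2]-c)@a;print("axis",a,c+a*s.min(),c+a*s.max())
h=t[t[:,2]>.018]; print("handle",rect(h),h.mean(0),len(h))
for n,R in(("ball",(385,410,112,140)),("big",(415,446,108,140))):
    b=reg(*R);b=b[b[:,2]>.025]
    A=np.c_[2*b,np.ones(len(b))];x=np.linalg.lstsq(A,(b**2).sum(1),rcond=None)[0];print(n,x[:3],np.sqrt(x[3]+x[:3]@x[:3]),b[:,2].max(),len(b))
b=reg(155,205,130,175); b=b[b[:,2]>.1];print("glue",b.mean(0),b[:,2].max())
```

```text
lid (array([609.6,  67. ]), array([134.4, 170.2]), 78.6) 0.06619895595245362 2734
open (array([617.5,  59.2]), array([ 27.6, 138.3]), 89.7)Traceback (most recent call last):
  File "<stdin>", line 13, in <module>
    return umr_minimum(a, axis, None, out, keepdims, initial, where)
ValueError: zero-size array to reduction operation minimum which has no identity
```

Run:
```python
from h import *
W=np.load("top0.npy"); W=np.where(W[...,2:]>1,np.nan,W)
def reg(u0,u1,v0,v1):
    p=W[v0:v1,u0:u1].reshape(-1,3); return p[np.isfinite(p[:,2])]
def rect(q): 
    r=cv2.minAreaRect((q[:,:2]*1000).astype(np.float32)); return np.round(r[0],1),np.round(r[1],1),round(r[2],1)
p=reg(425,456,155,232); t=p[(p[:,2]>.007)]; print("tool",len(t),t[:,2].max(),rect(t))
c=t[:,:2].mean(0);a=np.linalg.svd(t[:,:2]-c,full_matrices=False)[2][0];s=(t[:,:2]-c)@a;print("axis",a,c+a*s.min(),c+a*s.max())
h=t[t[:,2]>.018]; print("handle",rect(h),h.mean(0),len(h))
for n,R in(("ball",(385,410,112,140)),("big",(415,446,108,140))):
    b=reg(*R);b=b[b[:,2]>.025]
    A=np.c_[2*b,np.ones(len(b))];x=np.linalg.lstsq(A,(b**2).sum(1),rcond=None)[0];print(n,x[:3],np.sqrt(x[3]+x[:3]@x[:3]),b[:,2].max(),len(b))
b=reg(155,205,130,175); b=b[b[:,2]>.1];print("glue",b.mean(0),b[:,2].max())
```

```text
tool 538 0.03180687038826746 (array([ 471.3, -297.9]), array([ 20.4, 175.4]), 76.6)
axis [-0.96957954  0.24477645] [ 0.55663308 -0.31862032] [ 0.38650579 -0.27567061]
handle (array([ 444.8, -291. ]), array([ 18.6, 119.9]), 77.2) [ 0.43603756 -0.28882033  0.0229997 ] 284
ball [ 0.6514431  -0.19754129  0.02617842] 0.01805815279346144 0.04645839873981661 175
big [ 0.6500796  -0.28188506  0.03012076] 0.02657072832215064 0.059065564308908636 371
glue [0.59016342 0.35416556 0.12095917] 0.13403846269008635
```

>>> apply_moves:
  targets:
    - [[0.36, -0.93, 0, 0.5, 1], [0.36, -0.93, 0, 0.5, 1], [0.36, -0.93, 0, 0.5, 1], [0.36, -0.93, 0, 0.5, 1], [0.36, -0.93, 0, 0.5, 1], [0.36, -0.93, 0, 0.5, 1], [0.36, -0.93, 0, 0.5, 1], [0.36, -0.93, 0, 0.5, 1]]

```text
clock: 0.82
eef_pos: [0.2855, 0.1706, 0.2482]
tool_rot: [0.138, 0.99, 0.0, 0.0]
ft_force: [1.0, 0.7, 0.2]
grip_width: 0.0854
grasp_force: 0.0
```

>>> apply_moves:
  targets:
    - [[0.36, -0.93, 0, 0.3, 1], [0.36, -0.93, 0, 0.3, 1], [0.36, -0.93, 0, 0.3, 1], [0.36, -0.93, 0, 0.3, 1], [0.36, -0.93, 0, 0.3, 1], [0.36, -0.93, 0, 0.3, 1], [0.36, -0.93, 0, 0.3, 1], [0.36, -0.93, 0, 0.3, 1]]

```text
clock: 1.48
eef_pos: [0.4008, -0.1273, 0.2482]
tool_rot: [0.118, 0.993, 0.0, 0.0]
ft_force: [0.8, 0.9, -0.6]
grip_width: 0.0854
grasp_force: 0.0
```

>>> apply_moves:
  targets:
    - [[0.36, -0.93, -0.2, 0, 1], [0.36, -0.93, -0.3, 0, 1], [0.36, -0.93, -0.3, 0, 1], [0.2, -0.6, -0.3, 0, 1], [0.1, -0.3, -0.3, 0, 1], [0.1, -0.2, -0.3, 0, 1], [0, 0, 0, 0, 1], [0, 0, 0, 0, 1]]

```text
clock: 2.15
eef_pos: [0.4592, -0.2799, 0.1793]
tool_rot: [0.118, 0.993, 0.001, -0.001]
ft_force: [-0.4, -0.1, 0.0]
grip_width: 0.0854
grasp_force: 0.0
```

Run:
```python
from h import *
im,d,W=cloud("wrist");cv2.imwrite("pics/w1.png",im)
q=W.reshape(-1,3)[(d>0).ravel()]
t=q[(q[:,2]>.006)&(q[:,2]<.04)&(abs(q[:,0]-.4713)<.11)&(abs(q[:,1]+.298)<.05)]
r=cv2.minAreaRect((t[:,:2]*1000).astype(np.float32));print(r,len(t),np.percentile(t[:,2],[5,50,95,99]))
h=t[t[:,2]>.02];print(cv2.minAreaRect((h[:,:2]*1000).astype(np.float32)),len(h))
```

```text
((483.37158203125, -297.16888427734375), (35.70424270629883, 194.95362854003906), 70.52017974853516) 3467 [0.01208567 0.0213084  0.02431064 0.02495423]
((440.1975402832031, -286.7489318847656), (17.1949462890625, 106.39311981201172), 76.2370376586914) 2036
```

View pics/w1.png

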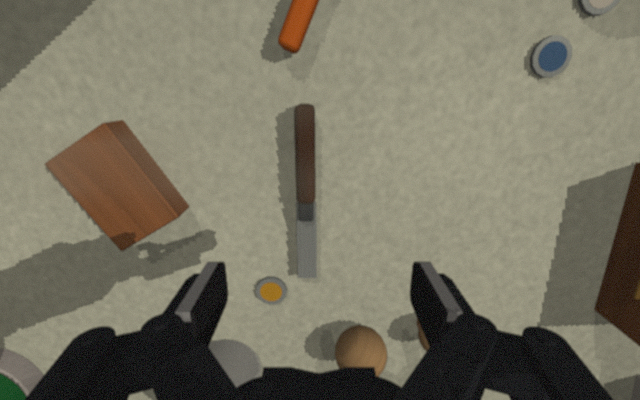

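The view shows the tool upright at column 306: handle end at row 105, ferrule at row 210, tip at row 277. The handle fits its known size (17 x 106 mm, 24 mm high). Now I'll descend and grip.

>>> apply_moves:
  targets:
    - [[0.06, -0.3, -0.4, 0, 1], [0, 0, -0.8, 0, 1], [0, 0, -0.8, 0, 1], [0, 0, -0.8, 0, 1], [0, 0, -0.6, 0, 1], [0, 0, -0.36, 0, 1], [0, 0, -0.2, 0, 1], [0, 0, 0, 0, 1]]

```text
clock: 2.87
eef_pos: [0.4619, -0.2913, 0.0213]
tool_rot: [0.117, 0.993, 0.0, -0.001]
ft_force: [-0.2, -0.4, -0.4]
grip_width: 0.0855
grasp_force: 0.0
```

>>> apply_moves:
  targets:
    - [[0, 0, 0, 0, -1], [0, 0, 0, 0, -1], [0, 0, 0, 0, -1], [0, 0, 0, 0, -1], [0, 0, 0, 0, -1], [0, 0, 0, 0, -1], [0, 0, 0, 0, -1], [0, 0, 0, 0, -1]]

```text
clock: 3.53
eef_pos: [0.463, -0.2932, 0.0228]
tool_rot: [0.118, 0.993, -0.0, 0.001]
ft_force: [-0.6, 0.7, 6.5]
grip_width: 0.0166
grasp_force: 60.0
```

>>> apply_moves:
  targets:
    - [[0, 0, 0.4, 0, -1], [0, 0, 0.7, 0, -1], [0, 0, 0.8, 0, -1], [0, 0, 0.8, 3, -1], [0.1, 0.2, 0.5, 6, -1], [0.2, 0.3, 0, 6.6, -1], [0.2, 0.3, 0, 6.6, -1], [0.2, 0.3, 0, 6.6, -1]]

```text
clock: 4.2
eef_pos: [0.4906, -0.2485, 0.1502]
tool_rot: [-0.135, 0.991, -0.0, 0.0]
ft_force: [-1.2, -1.1, -0.9]
grip_width: 0.0164
grasp_force: 59.2
```

>>> apply_moves:
  targets:
    - [[0.2, 0.3, 0, 6.6, -1], [0.2, 0.3, 0, 6.6, -1], [0.2, 0.3, 0, 6.6, -1], [0.2, 0.3, 0, 6.6, -1], [0.2, 0.3, 0, 6.6, -1], [0.2, 0.3, 0, 6.6, -1], [0.2, 0.3, 0, 6.6, -1], [0.2, 0.3, 0, 6.6, -1]]

```text
clock: 4.87
eef_pos: [0.5543, -0.152, 0.1492]
tool_rot: [-0.562, 0.827, 0.001, -0.0]
ft_force: [-0.2, 0.4, -1.0]
grip_width: 0.0167
grasp_force: 59.2
```

>>> apply_moves:
  targets:
    - [[0.2, 0.3, 0, 6.6, -1], [0.1, 0.3, 0, 4.4, -1], [0.1, 0.2, 0, 0, -1], [0, 0, 0, 0, -1], [0, 0, 0, 0, -1]]

```text
clock: 5.28
eef_pos: [0.5702, -0.1206, 0.1495]
tool_rot: [-0.636, 0.772, 0.0, -0.0]
ft_force: [-0.3, 0.6, -0.8]
grip_width: 0.0169
grasp_force: 59.2
```

Run:
```python
from h import *
o=get_obs();print(o["eef_pos"],o["tool_rot"],o["grip_width"],o["ft_force"])
im,d,W=cloud("scene");cv2.imwrite("pics/s1.png",im[60:400,220:620]);np.save("s1.npy",W)
im,d,W=cloud("top");cv2.imwrite("pics/t1.png",im);np.save("t1.npy",W)
im,d,W=cloud("wrist");cv2.imwrite("pics/w2.png",im);np.save("w2.npy",W);np.save("w2d.npy",d)
```

```text
[ 0.57019285 -0.12057229  0.14950432] [-6.36212511e-01  7.71513712e-01  1.95981969e-04 -4.42042140e-04] 0.016860956067622883 [-0.30863028  0.55490918 -0.76352499]
```

View pics/w2.png

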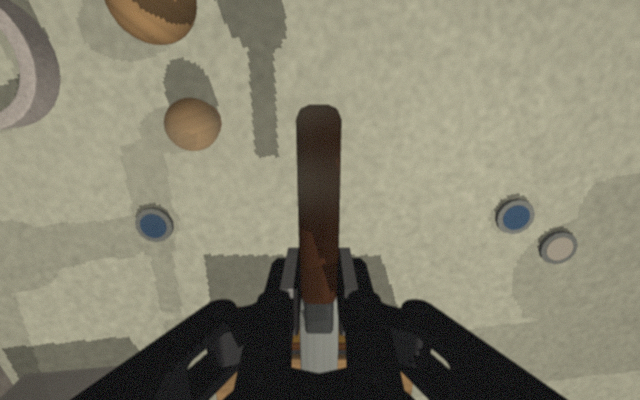

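View pics/s1.png

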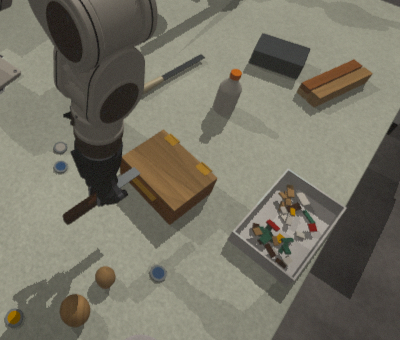

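The tool is held straight, pointing at the sill: in the scene crop the blade is at (130,180) and the sill at (147,192). Next I'll check the tool's tilt and height from the depth, and refine the box pose.

Run:
```python
from h import *
ex=np.array([.1977,.9803]);tcp=np.array([.5702,-.1206]);ey=np.array([-.9803,.1977])
for n in("w2","s1"):
    W=np.load(n+".npy").reshape(-1,3); r=W[:,:2]-tcp; a=r@ex;b=r@ey
    k=(abs(b)<.007)&(W[:,2]>.10)&(W[:,2]<.17)
    for lo,hi in((-.09,-.06),(-.06,-.03),(-.03,-.015),(.035,.05),(.05,.065),(.065,.08),(.08,.095),(.095,.105)):
        s=k&(a>lo)&(a<hi)
        if s.sum()>3: print(n,lo,s.sum(),np.median(W[s,2]).round(4),b[s].mean().round(4))
    s=(abs(b)<.03)&(a>.07)&(a<.14)&(W[:,2]>.12)&(W[:,2]<.15)
    if s.any():print("max a",np.sort(a[s])[-8:])
W=np.load("s1.npy").reshape(-1,3); k=(abs(W[:,2]-.066)<.003)&(abs(W[:,0]-.61)<.13)&(abs(W[:,1]-.067)<.13)
l=W[k,:2];print(cv2.minAreaRect((l*1000).astype(np.float32)),len(l))
```

```text
w2 -0.09 1628 0.1501 -0.0001
w2 -0.06 2428 0.1504 -0.0
w2 -0.03 1038 0.1503 -0.0
w2 0.035 511 0.1397 0.0001
w2 0.05 484 0.1396 -0.0001
s1 -0.09 71 0.1506 -0.0013
s1 -0.06 105 0.1511 -0.0009
s1 -0.03 50 0.1514 -0.001
s1 0.035 9 0.1403 -0.0036
s1 0.05 47 0.1403 -0.0005
s1 0.065 44 0.14 0.0003
s1 0.08 46 0.1401 -0.0
s1 0.095 9 0.1396 0.0001
max a [0.09596504 0.09613278 0.09662377 0.09673795 0.09755481 0.09772935
 0.0979046  0.09822081]
((613.0394287109375, 67.7210922241211), (136.4651336669922, 171.1024627685547), 78.90629577636719) 3691
```

>>> apply_moves:
  targets:
    - [[0, 0, -0.5, 0, -1], [0, 0, -0.7, 0, -1], [0, 0, -0.5, 0, -1], [0, 0, -0.3, 0, -1], [0, 0, -0.08, 0, -1], [0, 0, 0, 0, -1], [0, 0, 0, 0, -1]]

```text
clock: 6.02
eef_pos: [0.5708, -0.1213, 0.0674]
tool_rot: [-0.636, 0.772, -0.0, 0.0]
ft_force: [0.2, -0.6, 0.8]
grip_width: 0.0168
grasp_force: 59.2
```

Run:
```python
from h import *
o=get_obs();t=o["eef_pos"];print(t,o["ft_force"])
im,d,W=cloud("scene");cv2.imwrite("pics/s2.png",cv2.resize(im[170:290,300:460],None,fx=5,fy=5,interpolation=2))
W=W.reshape(-1,3);ex=np.array([.195,.981]);ey=np.array([-.981,.195]);r=W[:,:2]-t[:2];a=r@ex;b=r@ey
for lo in(.05,.065,.08): 
    s=(abs(b)<.008)&(a>lo)&(a<lo+.013);print(lo,np.median(W[s,2]).round(4),s.sum())
```

```text
[ 0.57077607 -0.1213189   0.067391  ] [ 0.1604368  -0.6185023   0.81654168]
0.05 0.058 46
0.065 0.056 79
0.08 0.0562 80
```

View pics/s2.png

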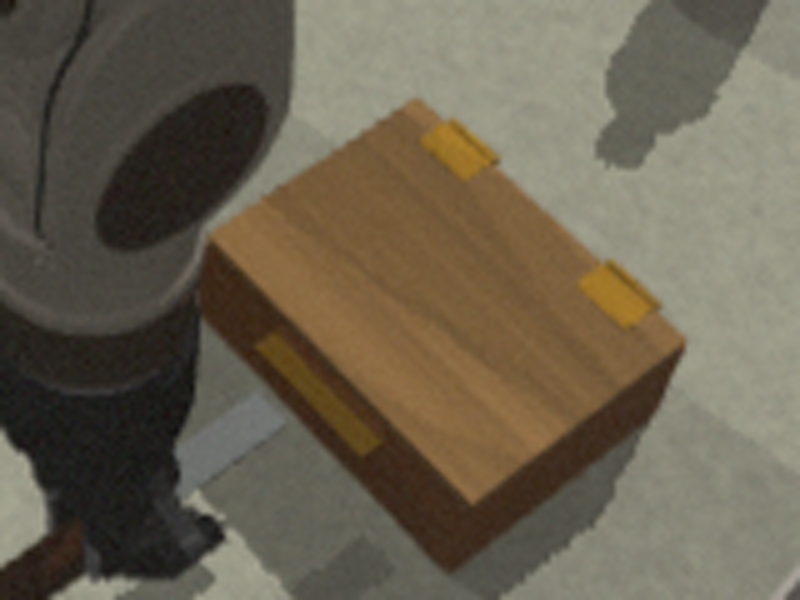

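The blade tip at (275,410) lines up with the sill's middle at (320,393), and the blade is at notch height. Inserting.

>>> apply_moves:
  targets:
    - [[0.03, 0.15, -0.01, 0, -1], [0.04, 0.2, 0, 0, -1], [0.04, 0.2, 0, 0, -1], [0.04, 0.2, 0, 0, -1], [0.04, 0.2, 0, 0, -1], [0.03, 0.15, 0, 0, -1], [0, 0, 0, 0, -1], [0, 0, 0, 0, -1]]

```text
clock: 6.73
eef_pos: [0.5793, -0.0761, 0.0663]
tool_rot: [-0.637, 0.771, -0.0, -0.0]
ft_force: [-0.3, -0.4, -0.4]
grip_width: 0.0162
grasp_force: 59.2
```

>>> apply_moves:
  targets:
    - [[0, 0, 0.1, 0, -1], [0, 0, 0.15, 0, -1], [0, 0, 0.15, 0, -1], [0, 0, 0.15, 0, -1], [0, 0, 0.15, 0, -1], [0, 0, 0.15, 0, -1], [0, 0, 0, 0, -1], [0, 0, 0, 0, -1]]

```text
clock: 7.4
eef_pos: [0.5798, -0.077, 0.1012]
tool_rot: [-0.636, 0.771, -0.001, 0.001]
ft_force: [-0.5, -0.2, -0.7]
grip_width: 0.0169
grasp_force: 59.1
```

Run:
```python
from h import *
o=get_obs();t=o["eef_pos"];print(t,o["ft_force"])
im,d,W=cloud("scene")
W=W.reshape(-1,3);ex=np.array([.195,.981]);ey=np.array([-.981,.195]);r=W[:,:2]-[.6115,.067];a=r@ex;b=r@ey
for lo in np.arange(-.07,.06,.02): 
    s=(b<-.02)&(b>-.08)&(a>lo)&(a<lo+.02)&(W[:,2]>.05)&(W[:,2]<.2);print(lo.round(3),np.median(W[s,2]).round(4),s.sum())
```

```text
[ 0.57979034 -0.07702515  0.10115578] [-0.45912622 -0.18417259 -0.72228572]
-0.07 0.0971 268
-0.05 0.095 209
-0.03 0.0896 203
-0.01 0.0845 196
0.01 0.0787 183
0.03 0.0739 188
0.05 0.0693 152
```

>>> apply_moves:
  targets:
    - [[0.02, 0.1, 0.2, 0, -1], [0.02, 0.1, 0.2, 0, -1], [0.02, 0.1, 0.2, 0, -1], [0.03, 0.16, 0.18, 0, -1], [0.03, 0.16, 0.18, 0, -1], [0.03, 0.16, 0.18, 0, -1], [0.04, 0.19, 0.13, 0, -1], [0.04, 0.19, 0.13, 0, -1]]

```text
clock: 8.12
eef_pos: [0.5888, -0.0294, 0.1573]
tool_rot: [-0.637, 0.771, -0.0, 0.0]
ft_force: [-0.2, -0.9, -1.4]
grip_width: 0.0164
grasp_force: 59.1
```

>>> apply_moves:
  targets:
    - [[0.04, 0.19, 0.13, 0, -1], [0.04, 0.21, 0.08, 0, -1], [0.04, 0.21, 0.08, 0, -1], [0.04, 0.21, 0.08, 0, -1], [0.04, 0.22, 0.02, 0, -1], [0.04, 0.22, 0.02, 0, -1], [0.04, 0.22, 0.02, 0, -1], [0.04, 0.21, 0, 0, -1]]

```text
clock: 8.78
eef_pos: [0.6013, 0.0383, 0.1734]
tool_rot: [-0.637, 0.771, 0.0, -0.0]
ft_force: [0.1, -1.2, -0.8]
grip_width: 0.0166
grasp_force: 59.2
```

>>> apply_moves:
  targets:
    - [[0.04, 0.21, 0, 0, -1], [0.04, 0.21, 0, 0, -1], [0.03, 0.15, 0, 0, -1], [0, 0, 0, 0, -1], [0, 0, 0, 0, -1], [0, 0, 0, 0, -1]]

```text
clock: 9.28
eef_pos: [0.6055, 0.0599, 0.1734]
tool_rot: [-0.637, 0.771, -0.0, -0.0]
ft_force: [-0.1, -0.7, 0.2]
grip_width: 0.0166
grasp_force: 59.2
```

Run:
```python
from h import *
o=get_obs();t=o["eef_pos"];print(t,o["ft_force"],o["grip_width"])
im,d,W=cloud("top");cv2.imwrite("pics/t3.png",np.hstack([im[60:240,200:520]]*1))
im,d,W=cloud("scene");cv2.imwrite("pics/s3.png",im)
W=W.reshape(-1,3);ex=np.array([.195,.981]);ey=np.array([-.981,.195]);r=W[:,:2]-[.6115,.067];a=r@ex;b=r@ey
for lo in np.arange(.07,.2,.02): 
    s=(abs(b)<.085)&(a>.04)&(W[:,2]>lo)&(W[:,2]<lo+.02)&(a<.15);print(lo.round(3),np.median(a[s]).round(4),s.sum())
```

```text
[0.60554838 0.0598851  0.17340878] [-0.06444118 -0.66818204  0.18733725] 0.016640930912679874
0.07 0.0713 338
0.09 0.078 308
0.11 0.0849 302
0.13 0.0922 320
0.15 0.0983 526
0.17 0.105 408
0.19 nan 0
  return _methods._mean(a, axis=axis, dtype=dtype,
  ret = ret.dtype.type(ret / rcount)
```

View pics/s3.png

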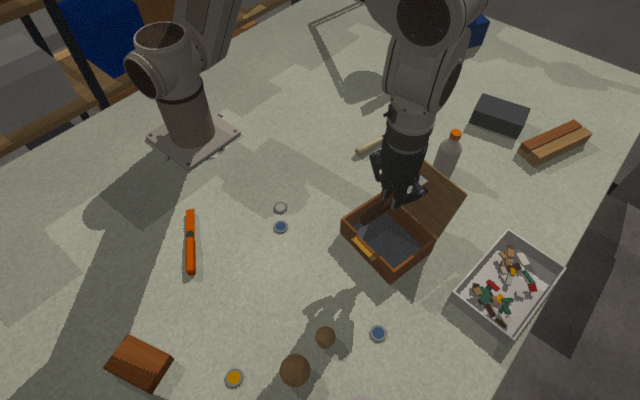

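The lid rests at about 1.9 rad and the box is open. Next I'll lay the tool on the clear bench in front of the box.

>>> apply_moves:
  targets:
    - [[-0.1, -0.5, 0, 0, -1], [-0.2, -0.7, 0, 0, -1], [-0.4, -0.75, 0, 0, -1], [-0.4, -0.75, 0, 0, -1], [-0.4, -0.75, 0, 0, -1], [-0.5, -0.7, 0, 0, -1], [-0.5, -0.6, -0.3, 0, -1], [-0.39, -0.5, -0.5, 0, -1]]

```text
clock: 10.05
eef_pos: [0.4901, -0.1526, 0.1436]
tool_rot: [-0.636, 0.772, -0.002, 0.001]
ft_force: [0.0, -0.4, -0.8]
grip_width: 0.0162
grasp_force: 59.2
```

>>> apply_moves:
  targets:
    - [[0, 0, -0.7, 0, -1], [0, 0, -0.7, 0, -1], [0, 0, -0.6, 0, -1], [0, 0, -0.4, 0, -1], [0, 0, -0.3, 0, -1], [0, 0, -0.16, 0, -1], [0, 0, -0.08, 0, -1], [0, 0, 0, 0, -1]]

```text
clock: 10.72
eef_pos: [0.4899, -0.1501, 0.0238]
tool_rot: [-0.636, 0.771, 0.0, -0.0]
ft_force: [0.3, 0.7, -1.3]
grip_width: 0.0166
grasp_force: 59.3
```

>>> apply_moves:
  targets:
    - [[0, 0, -0.03, 0, -1], [0, 0, 0, 0, 0.2], [0, 0, 0, 0, 0.2], [0, 0, 0, 0, 0.2], [0, 0, 0, 0, 0.2], [0, 0, 0.3, 0, 0.2], [0, 0, 0.7, 0, 1], [0, 0, 0.9, 0, 1]]

```text
clock: 11.38
eef_pos: [0.4877, -0.1492, 0.0973]
tool_rot: [-0.637, 0.771, 0.003, -0.002]
ft_force: [0.5, -0.5, 0.3]
grip_width: 0.0735
grasp_force: 0.0
```

>>> apply_moves:
  targets:
    - [[0.2, 0, 0.9, 0, 1], [0.5, -0.1, 0.7, 0, 1], [0.7, -0.2, 0.3, 0, 1], [0.7, -0.2, 0, 0, 1], [0.7, -0.2, 0, 0, 1], [0.6, -0.2, 0, 0, 1], [0.4, -0.2, 0, 0, 1], [0, 0, 0, 0, 1]]

```text
clock: 12.05
eef_pos: [0.6446, -0.1951, 0.1737]
tool_rot: [-0.636, 0.771, -0.001, 0.0]
ft_force: [-1.1, 0.4, -0.1]
grip_width: 0.0851
grasp_force: 0.0
```

Run:
```python
from h import *
o=get_obs();print(o["clock"],o["eef_pos"])
for n in("wrist","top"):
    im,d,W=cloud(n);cv2.imwrite(f"pics/{n}4.png",im);q=W[d>0]
    b=q[(np.hypot(q[:,0]-.651,q[:,1]+.1975)<.03)&(q[:,2]>.02)&(q[:,2]<.05)]
    if len(b)>20:
        x=np.linalg.lstsq(np.c_[2*b,np.ones(len(b))],(b**2).sum(1),rcond=None)[0];print(n,x[:3],np.sqrt(x[3]+x[:3]@x[:3]),b[:,2].max(),len(b))
t=q[(abs(q[:,0]-.49)<.06)&(abs(q[:,1]+.14)<.13)&(q[:,2]>.006)&(q[:,2]<.06)]
print("tool",cv2.minAreaRect((t[:,:2]*1000).astype(np.float32)),np.percentile(t[:,2],[50,95]))
```

```text
12.05 [ 0.64456466 -0.19507376  0.17371976]
wrist [ 0.65441554 -0.19444114  0.02381609] 0.01961126350735038 0.044609671691394126 1554
tool ((499.8180236816406, -75.73616027832031), (114.0172348022461, 42.44816970825195), 70.26764678955078) [0.01323769 0.02145857]
```

View pics/wrist4.png

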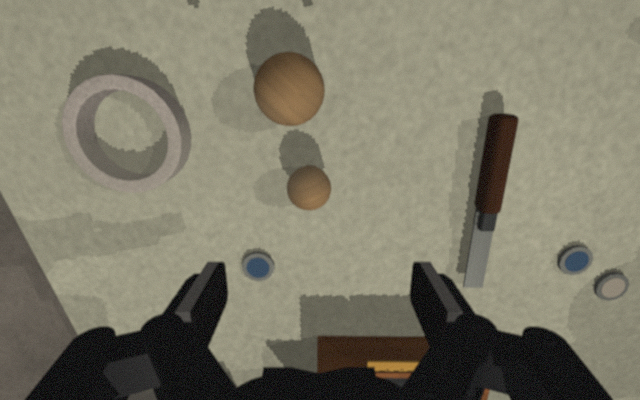

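The tool lies flat at (490,200) and the small ball is at (309,187). Its measured radius of 19.6 mm and centre height of 23.8 mm match the given values. Descending on it.

>>> apply_moves:
  targets:
    - [[0.2, 0, -0.4, 0, 1], [0.04, 0.02, -0.7, 0, 1], [0, 0, -0.8, 0, 1], [0, 0, -0.8, 0, 1], [0, 0, -0.6, 0, 1], [0, 0, -0.3, 0, 1], [0, 0, -0.12, 0, 1], [0, 0, 0, 0, 1]]

```text
clock: 12.82
eef_pos: [0.6506, -0.1926, 0.0247]
tool_rot: [-0.637, 0.771, 0.001, -0.001]
ft_force: [-0.3, -0.1, -0.6]
grip_width: 0.0855
grasp_force: 0.0
```

>>> apply_moves:
  targets:
    - [[0, 0, 0, 0, -1], [0, 0, 0, 0, -1], [0, 0, 0, 0, -1], [0, 0, 0, 0, -1], [0, 0, 0, 0, -1], [0, 0, 0, 0, -1], [0, 0, 0, 0, -1]]

```text
clock: 13.4
eef_pos: [0.6539, -0.1938, 0.0282]
tool_rot: [-0.637, 0.771, -0.002, 0.002]
ft_force: [3.0, -0.1, 5.9]
grip_width: 0.0372
grasp_force: 59.8
```

>>> apply_moves:
  targets:
    - [[0, 0, 0.2, 0, -1], [0, 0, 0.5, 0, -1], [0, 0, 0.8, 0, -1], [0, 0, 0.8, 0, -1], [0, 0, 0.8, 0, -1], [0, 0, 0.5, 0, -1], [0, 0, 0.2, 0, -1], [0, 0, 0, 0, -1]]

```text
clock: 14.07
eef_pos: [0.6522, -0.1934, 0.1803]
tool_rot: [-0.637, 0.771, -0.001, 0.001]
ft_force: [0.3, -0.5, 0.3]
grip_width: 0.0376
grasp_force: 60.1
```

Run:
```python
from h import *
o=get_obs();e=o["eef_pos"];print(e,o["grip_width"],o["grasp_force"],o["ft_force"])
for n in("wrist","scene"):
    im,d,W=cloud(n);q=W[d>0]
    hsv=cv2.cvtColor(im,cv2.COLOR_BGR2HSV)[d>0]
    b=q[(np.linalg.norm(q-e,axis=1)<.03)&(hsv[:,1]>75)&(hsv[:,0]<25)&(hsv[:,2]>40)]
    print(n,len(b))
    if len(b)>20: print(b.min(0)-e,b.max(0)-e)
    if n=="scene":
        s=im
        r=q[:,:2]-[.6115,.067];a=r@[.195,.981];bb=r@[-.981,.195]
        f=(abs(a)<.05)&(abs(bb)<.06)&(q[:,2]<.03);print("floor",np.median(q[f,2]),f.sum())
        k=(q[:,2]>.052)&(q[:,2]<.064)&(a<.07)&(abs(bb)<.1)&(a>-.09);print("rim",cv2.minAreaRect((q[k,:2]*1000).astype(np.float32)))
cv2.imwrite("pics/s5.png",cv2.resize(s[150:300,260:460],None,fx=4,fy=4,interpolation=2))
```

```text
[ 0.65220045 -0.19337204  0.18033551] 0.037625942918706454 60.07322430610657 [ 0.29035567 -0.53597237  0.34460293]
wrist 5847
[-0.01912252 -0.02082594 -0.01357142] [0.02059627 0.01508066 0.01872645]
scene 214
[-0.01924851 -0.02190366 -0.00796695] [0.01687205 0.00107018 0.01381475]
floor 0.006682927010326134 1463
rim ((620.8257446289062, 62.77820587158203), (140.89793395996094, 154.41818237304688), 78.8742446899414)
```

View pics/s5.png

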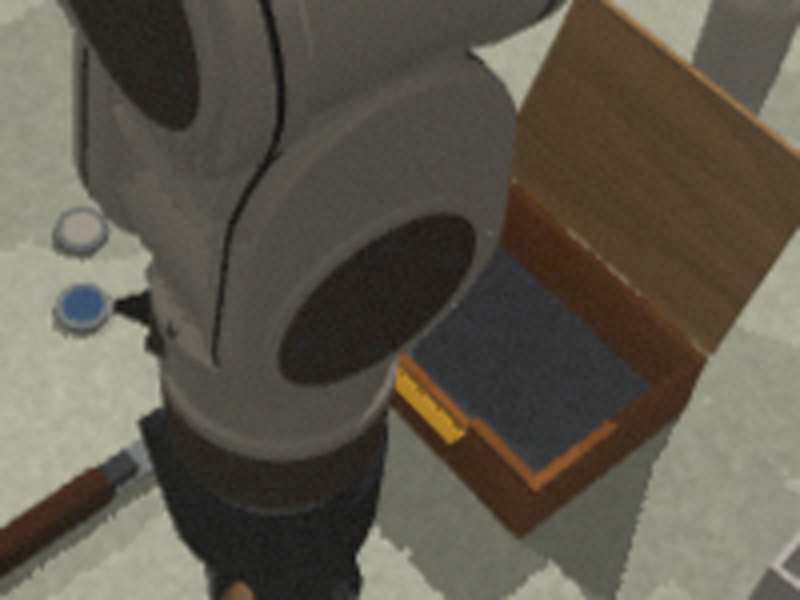

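The ball is held with its centre within a few mm of the TCP height. The lid is standing open and the floor, measured at 6.7 mm, is free. Carrying the ball over the box.

>>> apply_moves:
  targets:
    - [[0, 0.4, 0, 0, -1], [-0.15, 0.8, 0, 0, -1], [-0.2, 0.9, 0, 0, -1], [-0.2, 0.9, 0, 0, -1], [-0.2, 0.9, 0, 0, -1], [-0.2, 0.9, 0, 0, -1], [-0.13, 0.8, 0, 0, -1], [0, 0.4, 0, 0, -1]]

```text
clock: 14.83
eef_pos: [0.6051, 0.0515, 0.1754]
tool_rot: [-0.638, 0.77, 0.002, -0.002]
ft_force: [-0.0, -1.2, -0.4]
grip_width: 0.0369
grasp_force: 60.1
```

>>> apply_moves:
  targets:
    - [[0, 0.21, 0, 0, -1], [0, 0, -0.5, 0, -1], [0, 0, -0.7, 0, -1], [0, 0, -0.7, 0, -1], [0, 0, -0.6, 0, -1], [0, 0, -0.4, 0, -1], [0, 0, -0.3, 0, -1], [0, 0, -0.15, 0, -1]]

```text
clock: 15.5
eef_pos: [0.6055, 0.0546, 0.0399]
tool_rot: [-0.636, 0.771, 0.002, -0.003]
ft_force: [-0.1, -0.1, -0.2]
grip_width: 0.0373
grasp_force: 60.1
```

>>> apply_moves:
  targets:
    - [[0, 0, -0.08, 0, -1], [0, 0, -0.05, 0, -1], [0, 0, -0.05, 0, -1], [0, 0, 0, 0, -1], [0, 0, 0, 0, -1]]

```text
clock: 15.92
eef_pos: [0.609, 0.0553, 0.0375]
tool_rot: [-0.637, 0.771, -0.0, 0.001]
ft_force: [-0.9, 1.1, 0.2]
grip_width: 0.037
grasp_force: 60.1
```

>>> apply_moves:
  targets:
    - [[0, 0, -0.04, 0, -1], [0, 0, -0.04, 0, -1], [0, 0, -0.04, 0, -1], [0, 0, 0, 0, -1], [0, 0, 0, 0, -1]]

```text
clock: 16.33
eef_pos: [0.6083, 0.0553, 0.0318]
tool_rot: [-0.637, 0.771, 0.0, -0.0]
ft_force: [0.4, -0.4, -0.2]
grip_width: 0.0368
grasp_force: 60.1
```

>>> apply_moves:
  targets:
    - [[0, 0, -0.03, 0, -1], [0, 0, -0.03, 0, -1], [0, 0, 0, 0, -1], [0, 0, 0, 0, -1]]

```text
clock: 16.67
eef_pos: [0.6087, 0.0553, 0.0304]
tool_rot: [-0.637, 0.771, -0.0, 0.0]
ft_force: [-1.0, 0.2, 5.1]
grip_width: 0.0377
grasp_force: 60.6
```

The ball is touching the floor at 5 N. Releasing.

>>> apply_moves:
  targets:
    - [[0, 0, 0, 0, -0.05], [0, 0, 0, 0, 0.1], [0, 0, 0, 0, 0.3], [0, 0, 0, 0, 0.4], [0, 0, 0, 0, 0.4], [0, 0, 0, 0, 0.4]]

```text
clock: 17.17
eef_pos: [0.6084, 0.0552, 0.0293]
tool_rot: [-0.637, 0.771, 0.0, -0.0]
ft_force: [0.4, -1.3, -0.3]
grip_width: 0.0595
grasp_force: 0.0
```

>>> apply_moves:
  targets:
    - [[0, 0, 0.3, 0, 0.4], [0, 0, 0.6, 0, 0.4], [0, 0, 0.8, 0, 0.4], [0, 0, 0.8, 0, 0.4], [0, 0, 0.8, 0, 0.4], [0, 0, 0.8, 0, 0.4], [0, -0.5, 0.3, 0, 0.4], [-0.3, -0.8, 0, 0, 0.4]]

```text
clock: 17.83
eef_pos: [0.6006, 0.0053, 0.2116]
tool_rot: [-0.638, 0.77, -0.003, 0.005]
ft_force: [0.0, -0.6, 0.6]
grip_width: 0.0596
grasp_force: 0.0
```

>>> apply_moves:
  targets:
    - [[-0.3, -0.8, 0, 0, 0.4], [-0.3, -0.8, 0, 0, 0.4], [-0.3, -0.8, 0, 0, 0.4], [-0.3, -0.5, 0, 0, 0.4], [0, 0, 0, 0, 0.4], [0, 0, 0, 0, 0.4]]

```text
clock: 18.33
eef_pos: [0.548, -0.1139, 0.2066]
tool_rot: [-0.636, 0.772, -0.0, 0.001]
ft_force: [-0.2, 0.3, 0.7]
grip_width: 0.0597
grasp_force: 0.0
```

Run:
```python
from h import *
o=get_obs();print(o["clock"],o["eef_pos"],o["ft_force"])
im,d,W=cloud("scene");q=W[d>0]
cv2.imwrite("pics/s6.png",im)
r=q[:,:2]-[.6115,.067];a=r@[.195,.981];b=r@[-.981,.195]
k=(abs(a)<.05)&(abs(b)<.07)&(q[:,2]>.015)&(q[:,2]<.07);p=np.c_[a,b,q[:,2]][k];print("ball",len(p),np.median(p,0),p.max(0))
for z in(.08,.17):
    s=(abs(b)<.08)&(a>.04)&(a<.16)&(abs(q[:,2]-z)<.01);print(z,np.median(a[s]))
```

```text
18.3333 [ 0.54802152 -0.11389627  0.20662596] [-0.1970703   0.26097683  0.72156089]
ball 243 [-0.02153371 -0.00616739  0.03911909] [0.00167371 0.01613998 0.04799836]
0.08 0.07144813478886836
0.17 0.10235799395593506
```

View pics/s6.png

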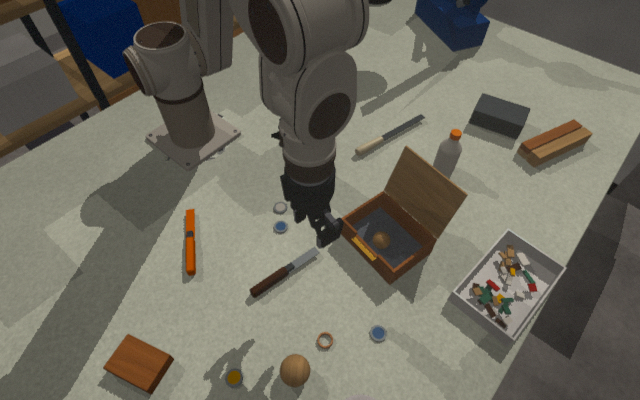

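The ball is on the box floor at (381,240), the lid is open, the tool is flat on the bench at (285,272), and the glue is upright at (450,150).

```bash
python3 -c "
from workcell import order
print(order.job_done())"
```

```text
the job is handed in; nothing more can be done
None
```

I handed the job in at about 18 s of the 61 s limit; no verdict came back, but the last picture showed the lid pried open and staying back at about 1.9 rad, the tool flat on the bench outside the box, the small ball resting on the box floor, and the glue bottle upright.

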